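# Level the jar shaker, load it and put it in drive

## Robot

A 6-joint arm with a two-finger parallel gripper is mounted at the origin on the work surface. World frame = base frame: x ahead of the robot, y to its left, z up, the work surface at z = 0. Lengths are in m, angles in rad, forces in N, time in s.
With the tool pointing down it reaches from about 0.35 to 0.85 m from the base axis. Payload 8.1 kg.
Tool frame: the origin (TCP) lies on the mounting face of the last link; the fingertips stand 186 mm ahead of it and the grasp point (between the pads) lies 167 mm ahead of it; z points along the fingers, y is the line along which they close (so a half turn about z gives the same grasp; the last joint's range is limited). The gripper opens to 93 mm and grips with 3 to 60 N. Pads are 15 mm wide; open, the fingers measure 128 mm over their backs; the gripper's body (75 mm by 188 mm) begins 65 mm behind the grasp point.
Start: joints at [1.04, 0.13, 1.488, -0, 1.523, -0.085], TCP at [0.259, 0.541, 0.405] pointing down, gripper open.
Joint ranges: [-2.96, 2.96], [-0.89, 2.26], [0.02, 2.5], [-1.34, 4.48], [0, 2.73], [-2.66, 2.66]. Speed limits (rad/s): [2.39, 2.39, 2.79, 3.14, 3.14, 3.14].

## Interface

Orientations are given as a rotation vector (axis times angle).
In Python, from plant import read_state, read_camera, camera_params, close_job gives the robot as it stands. The module is installed in compiled form; this text tells all that it offers.
- The arm moves only by the tool servo_tool, never from a script. Its argument "increments" is a list of rows, each an object with "slide": the shift along the tool's x, y, z in mm, a list of three; "dr": the turn, a rotation vector about the tool's x, y, z in rad, a list of three; "jaw": the closure, from 0 (fully open) to 1 (shut). In form: [{"slide": [x, y, z], "dr": [ax, ay, az], "jaw": jaw}, ...]. A call has 1 to 20 rows; each row is the pose to reach, as a shift and turn from the pose commanded when the call began, along the tool's axes at that moment; what a row does not reach only later rows make up. A row lasts 1/10 s, in which the tool goes at most 50 mm and 8.59 degrees, less where a joint would pass 70% of its speed; a pose out of reach is approached as far as the arm can. A call with a gripper value outside its range is refused whole. The fingers move at their own pace and stop on an object; "force" is the grip in N (left out, the last holds). Time passes only in rows, so rows that repeat a pose let the fingers close. It gives the time, the measured TCP pose, the force, the opening and the grip force at its end, in the units of the state.
- read_state(): the state, without advancing time (a new reading comes with each control period).
- read_camera(name): name is "scene" or "top"; returns (picture, depth): 400x640x3 uint8, red, green, blue; 400x640 float32, m along the optical axis (not along the pixel's ray), 0 where there is no reading.
- camera_params(name): a dict with "fx", "fy", "cx", "cy" (pixels), "rvec" (rotation vector, rad) and "tvec" (3), from world to camera coordinates, as OpenCV has them. Camera axes: x right, y down, z forward; pixel columns grow to the right and rows downward; lengths in m; the calibration is good to about 2 mm. A picture is of the moment at which its call begins. camera_params takes no time and is no camera call.
- close_job(): hands the job in; it is judged then, once.
The state is a dict: "t": time; "q": joint angles; "dq": joint speeds; "joint_torque": joint torques, N m; "tool_pos": TCP position; "orientation": TCP orientation; "force": force on the tool from outside, world axes, zero at the start; "wrist_torque": the same for the moment, N m; "opening": finger opening in m; "gripper_force": force on a finger pad.
Only numpy, scipy, OpenCV 4.12 (cv2) and the standard library are available. Lean on these libraries where they do the work, as an engineer would, in place of code of your own. Each camera call takes 0.05 s, during which the arm holds its last target. There are 200 camera calls.

## Task

Get the glaze jar shaker ready to run: first level it by turning its two foot-screw knobs until the bubble of its round vial lies wholly inside the small black ring, then stand every small white lidded glaze jar from the bench upright in the shaker's carrier, one to a cell. Last, throw the drive lever out of its upright neutral notch into the notch that the arrow-shaped pointer on its quadrant marks, with the machine still level; leave the other things on the bench where they are.

Things in the scene. Friction and masses are not known exactly. Their poses are not given: they have to be found in the camera images.
- shaker: Jar shaker, grey cast chassis, 330 x 390 over all. Origin on the table under its middle, x away from the robot at yaw 0, y left. In its frame, mm: carrier = aluminium tray of 2 x 3 cells, each 74 x 74 inside, centred at x -30 or 49, y -79, 0 or 79; cell floor z 61, walls and dividers (5 thick) to z 86. Motor hood behind, to z 93. Knobs (-125, 152) and (0, -180). Its tilt is too slight to see.
- level_centre (a point): Centre of the black ring (inner radius 10) on the round bubble level, a 66 diameter brass cell in the middle of the shaker's left ledge, at (0, 152) in the shaker's frame, top 50 above the table. Axes as the shaker's.
- bubble (a point): Centre of the white bubble (14 diameter) in that level; level = at level_centre, wholly inside the ring = within 3 mm. It moves to the high side: per rad of clockwise turn (from above) of the right knob 2.8 mm along (0, -1) in the shaker's x, y; of the left knob 2.8 mm along (-0.953, 0.302); anticlockwise the opposite.
- screw_left_grip (a point): Middle of the left foot-screw knob, at the near end of the shaker's left ledge, beside the level: round fluted black knob, 44 diameter (48 over flutes), 32 tall, upright, top 82 above the table, this point 12 below its top. Friction about 0.1 N m, turns 3.9 rad each way from mid-travel, keeps its height. Clockwise from above raises the machine there.
- screw_right_grip (a point): Middle of the right foot-screw knob, on an ear in the middle of the shaker's right side: round fluted black knob, 44 diameter (48 over flutes), 32 tall, upright, top 82 above the table, this point 12 below its top. Friction about 0.1 N m, turns 3.9 rad each way from mid-travel, keeps its height. Clockwise from above raises the machine there.
- drive (a joint): Drive lever at the shaker's front edge, angle in rad: 0 = upright neutral notch, positive = leaning left (to the shaker's +y). Sprung ball notches at -0.5, 0 and +0.5, stops at -0.62 and +0.62. Past about half way it snaps into the next notch; takes about 3 to 5 N at the ball. Pivot at (-135, -40, 62) in the shaker's frame.
- lever_ball (a point): Centre of the black ball (34 diameter) at the lever's upper end, 95 from the pivot, about 157 above the table when upright. The lever swings left and right, in the shaker's y-z plane; the shaft under the ball is 10 thick.
- lever_mark (a point): Point of the lever where it passes the quadrant, 66 from the pivot and 23 nearer the robot than the shaft, in the quadrant's plane.
- pointer: Brass arrow-shaped pointer, about 50 long, 12 wide with a 31 wide head, lying flat on the robot side of the lever's quadrant, aimed at one of the two running notches: left (+0.5) or right (-0.5). Origin at that notch, where lever_mark comes to lie; axes as the shaker's. The other running notch has only a small round blanking screw, 12 diameter, which is no mark.
- jar0: White plastic screw-lid glaze jar, upright, 66 tall, mass about 0.16 kg, weight low down: body 50 diameter, lid 52 diameter, 20 tall, at the top. Origin at the centre of its underside, z up along its axis. May be absent: then None from the start.
- jar1: White plastic screw-lid glaze jar, upright, 66 tall, mass about 0.16 kg, weight low down: body 50 diameter, lid 52 diameter, 20 tall, at the top. Origin at the centre of its underside, z up along its axis. May be absent: then None from the start.
- jar2: White plastic screw-lid glaze jar, upright, 66 tall, mass about 0.16 kg, weight low down: body 50 diameter, lid 52 diameter, 20 tall, at the top. Origin at the centre of its underside, z up along its axis. May be absent: then None from the start.
- jar3: White plastic screw-lid glaze jar, upright, 66 tall, mass about 0.16 kg, weight low down: body 50 diameter, lid 52 diameter, 20 tall, at the top. Origin at the centre of its underside, z up along its axis. May be absent: then None from the start.
- jar4: White plastic screw-lid glaze jar, upright, 66 tall, mass about 0.16 kg, weight low down: body 50 diameter, lid 52 diameter, 20 tall, at the top. Origin at the centre of its underside, z up along its axis. May be absent: then None from the start.
- jar5: White plastic screw-lid glaze jar, upright, 66 tall, mass about 0.16 kg, weight low down: body 50 diameter, lid 52 diameter, 20 tall, at the top. Origin at the centre of its underside, z up along its axis. May be absent: then None from the start.
- tape: Bystander: roll of paper tape lying flat, 90 outside diameter, 24 tall. Origin at its underside.
- palette_knife: Bystander: palette knife 200 long lying on the table. Origin at its underside.
- glaze_brush: Bystander: brush 200 long lying on the table. Origin at its underside.
- tile: Bystander: flat terracotta test tile 80 x 80 x 10. Origin at its underside.
There are look-alikes about, which are no part of the job. Leave any purple or turquoise look-alike of the jar5 alone.

How it is judged:
On the way, in this order (a step that is already met when the one before it is completed fails the run):
1. the bubble is wholly inside the ring (within 3 mm of its centre), knobs let go, lever still in neutral (distance between bubble and level_centre below 0.003 m and value of joint drive between -0.15 and 0.15 rad and contact force between the fingers and shaker below 0.1 N), for 0.5 s.
2. every glaze jar stands in a cell of the carrier, let go, lever still in neutral (x of jar0 in the frame of shaker between -0.0685 and 0.0885 m and y of jar0 in the frame of shaker between -0.118 and 0.118 m and z of each of jar0, jar1, jar2, jar3, jar4, jar5 in the frame of shaker below 0.066 m and angle between each of jar0, jar1, jar2, jar3, jar4, jar5's own z axis and vertical below 0.12 rad and linear speed of each of jar0, jar1, jar2, jar3, jar4, jar5 below 0.03 m/s and contact force between each of jar0, jar1, jar2, jar3, jar4, jar5 and the fingers below 0.1 N and x of jar1 in the frame of shaker between -0.0685 and 0.0885 m and y of jar1 in the frame of shaker between -0.118 and 0.118 m and x of jar2 in the frame of shaker between -0.0685 and 0.0885 m and y of jar2 in the frame of shaker between -0.118 and 0.118 m and x of jar3 in the frame of shaker between -0.0685 and 0.0885 m and y of jar3 in the frame of shaker between -0.118 and 0.118 m and x of jar4 in the frame of shaker between -0.0685 and 0.0885 m and y of jar4 in the frame of shaker between -0.118 and 0.118 m and x of jar5 in the frame of shaker between -0.0685 and 0.0885 m and y of jar5 in the frame of shaker between -0.118 and 0.118 m and value of joint drive between -0.15 and 0.15 rad), for 0.3 s.
3. the drive lever is in the notch marked by the pointer (y of lever_mark in the frame of pointer between -0.009 and 0.009 m), for 0.3 s.
At the end, for the whole second after the job is handed in: Bubble centre within 3 mm of the ring's centre; every jar present upright (within 0.12 rad) on the floor of a carrier cell, at rest, let go; the lever's mark within 9 mm of the pointer, that is, in the marked notch (all of step 3 and distance between bubble and level_centre below 0.003 m and x of jar0 in the frame of shaker between -0.0685 and 0.0885 m and y of jar0 in the frame of shaker between -0.118 and 0.118 m and z of each of jar0, jar1, jar2, jar3, jar4, jar5 in the frame of shaker below 0.066 m and angle between each of jar0, jar1, jar2, jar3, jar4, jar5's own z axis and vertical below 0.12 rad and linear speed of each of jar0, jar1, jar2, jar3, jar4, jar5 below 0.03 m/s and contact force between each of jar0, jar1, jar2, jar3, jar4, jar5 and the fingers below 0.1 N and x of jar1 in the frame of shaker between -0.0685 and 0.0885 m and y of jar1 in the frame of shaker between -0.118 and 0.118 m and x of jar2 in the frame of shaker between -0.0685 and 0.0885 m and y of jar2 in the frame of shaker between -0.118 and 0.118 m and x of jar3 in the frame of shaker between -0.0685 and 0.0885 m and y of jar3 in the frame of shaker between -0.118 and 0.118 m and x of jar4 in the frame of shaker between -0.0685 and 0.0885 m and y of jar4 in the frame of shaker between -0.118 and 0.118 m and x of jar5 in the frame of shaker between -0.0685 and 0.0885 m and y of jar5 in the frame of shaker between -0.118 and 0.118 m and contact force between the fingers and shaker below 0.1 N); the robot touches nothing.
It fails at once if one of the other things on the bench is moved more than 40 mm (distance of any of tape, palette_knife, glaze_brush, tile from where it was at the start of the episode above 0.04 m).
Of jar0, jar1, jar2, jar3, jar4, jar5 only 4 to 6 are there at a start; the rules pass over those that are not, and their reading is None.
At some moment in a run one of jar0, jar1, jar2, jar3, jar4, jar5 may be knocked a few centimetres aside while the robot is not near it.
It also fails if it takes over 208 s, if anything falls off the work surface, if the arm or the gripper's body presses on something with over 40 N, if the wrist force passes 120 N, or if a joint passes its speed limit or range.

## Working session

There is one attempt and no reset: what is moved stays moved. The work goes in short steps, Python scripts to look and compute and a tool call to move; the robot and the scene stay as the last step left them, time stands still between calls to the robot, and variables do not carry over. Pictures are saved under pics/ and viewed, at most 14 in all, crops included, and the job is handed in when it is done.

Besides the shell and the picture viewer there is one more tool, called after "Emit:" by a JSON object that holds its "api" and its "payload", one argument or row to a line. servo_tool: Moves the arm, as the interface text tells. Its arguments: {"type":"object","properties":{"increments":{"type":"array"},"force":{"type":"number"}},"required":["increments"]}

```bash
mkdir -p pics; cat > h.py <<'E'
import numpy as np, cv2
from plant import *
def cam(n):
    p=camera_params(n); R=cv2.Rodrigues(np.array(p['rvec'],float))[0]; return p,R,np.array(p['tvec'],float).ravel()
def ray(n,u,v,z):
    p,R,t=cam(n); d=R.T@np.array([(u-p['cx'])/p['fx'],(v-p['cy'])/p['fy'],1.]); o=-R.T@t
    return o+d*(z-o[2])/d[2]
def proj(n,P):
    p,R,t=cam(n); c=R@np.array(P,float)+t; return np.array([p['fx']*c[0]/c[2]+p['cx'],p['fy']*c[1]/c[2]+p['cy']])
def cloud(n,d):
    p,R,t=cam(n); v,u=np.indices(d.shape); c=np.stack([(u-p['cx'])/p['fx']*d,(v-p['cy'])/p['fy']*d,d],-1)
    return (c-t)@R
def snap(n,f=None):
    im,d=read_camera(n); im=np.array(im)
    if f: cv2.imwrite('pics/'+f,im[:,:,::-1])
    return im,d
E
python3 - <<'E'
from h import *
for n in ('top','scene'):
    im,d=snap(n,n+'0.png'); p,R,t=cam(n); print(n,p['fx'],-R.T@t,R.tolist()); np.savez('/tmp/'+n+'0.npz',im=im,d=d)
s=read_state(); print(s)
E
```

```text
top 370.87894324343176 [ 0.31501813 -0.00432725  1.20876974] [[0.0033243679815085914, -0.999882595952482, -0.014958037600207766], [-0.9827978701556486, -0.0005047343851279917, -0.18468376122637725], [0.18465452876938754, 0.015314684277717844, -0.9826841636306293]]
scene 507.1159621351723 [1.14899388 0.81267116 1.65380631] [[-0.7961951552080162, 0.6049104108187803, 0.012516776994794088], [0.49538578249237913, 0.663634887720631, -0.5605191007489748], [-0.34737040940139996, -0.440081959052039, -0.8280468996314299]]
{'t': 0.1, 'q': array([ 1.03962684e+00,  1.31067862e-01,  1.48916059e+00,  8.10133787e-06,
        1.52300029e+00, -8.54051751e-02]), 'dq': array([-0.0009748 , -0.00114313, -0.00279111,  0.00020475,  0.00017841,
        0.00206612]), 'joint_torque': array([ 5.49087617e-04, -5.61333990e+01, -4.93098092e+01,  7.68760568e-02,
        2.90470873e-02, -5.23310018e-05]), 'tool_pos': array([0.25856576, 0.54120068, 0.40380809]), 'orientation': array([-6.94310996e-01, -3.06339082e+00,  2.44455088e-03]), 'force': array([ 0.28753565,  0.26863926, -0.05801593]), 'wrist_torque': array([ 0.02543207, -0.01753003,  0.01550412]), 'gripper_force': 0.0, 'opening': 0.09283142365266572}
```

View pics/top0.png

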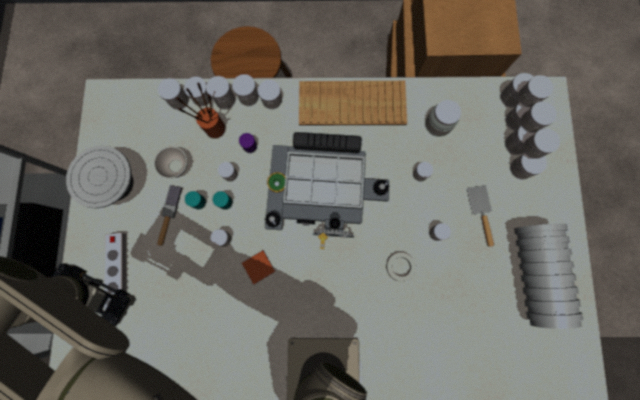

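View pics/scene0.png

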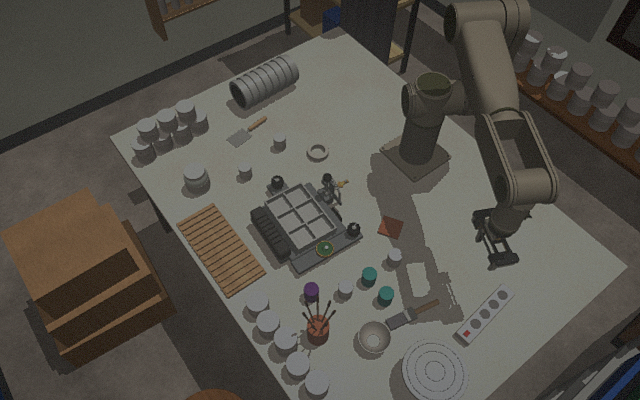

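```bash
python3 - <<'E'
from h import *
z=np.load('/tmp/top0.npz'); im,d=z['im'],z['d']; C=cloud('top',d); 
print('table z',np.median(C[...,2][280:300,420:480]))
def xy(n,u,v,zz): return ray(n,u,v,zz)[:2].round(4)
# jars: cloud points z 0.055..0.075
m=((C[...,2]>0.05)&(C[...,2]<0.08)&(im.min(2)>80)).astype(np.uint8)
k,l,s,c=cv2.connectedComponentsWithStats(m)
for i in range(1,k):
    if s[i,4]>60: print('bright',c[i].round(1),s[i,2:],np.median(C[l==i],0).round(3),xy('top',*c[i],.066),im[l==i].mean(0).round())
m=((C[...,2]>0.075)&(C[...,2]<0.088)&(im.max(2)<70)).astype(np.uint8)
k,l,s,c=cv2.connectedComponentsWithStats(m)
for i in range(1,k):
    if s[i,4]>40: print('dark',c[i].round(1),s[i,2:],np.median(C[l==i],0).round(3),xy('top',*c[i],.082))
a=cv2.resize(im[130:260,200:400],None,fx=4,fy=4,interpolation=cv2.INTER_CUBIC)
cv2.imwrite('pics/top_c.png',np.clip(a*1.6,0,255).astype(np.uint8)[:,:,::-1])
z=np.load('/tmp/scene0.npz'); im=z['im']
a=cv2.resize(im[165:285,240:375],None,fx=5,fy=5,interpolation=cv2.INTER_CUBIC)
cv2.imwrite('pics/sc_c.png',np.clip(a*1.8,0,255).astype(np.uint8)[:,:,::-1])
E
```

```text
table z 0.0008026223891230628
bright [195.5  86.1] [ 23  21 296] [0.915 0.421 0.075] [0.9185 0.4247] [135. 139. 146.]
bright [268.9  90. ] [ 23  21 371] [0.899 0.177 0.075] [0.9036 0.1783] [140. 145. 154.]
bright [324.4 180.1] [  77   52 3181] [ 0.594 -0.005  0.062] [ 0.5952 -0.0066] [139. 144. 145.]
bright [225.7 169.5] [ 16  16 200] [0.63  0.309 0.066] [0.6299 0.3091] [139. 144. 152.]
bright [424.8 169.4] [ 17  16 214] [ 0.63  -0.325  0.067] [ 0.6298 -0.3249] [139. 144. 152.]
bright [442.1 231.1] [ 18  17 232] [ 0.434 -0.368  0.067] [ 0.4338 -0.3681] [140. 145. 153.]
bright [218.9 237.1] [ 17  17 217] [0.414 0.319 0.066] [0.4139 0.3194] [136. 140. 148.]
dark [213.6 126. ] [17 15 42] [0.765 0.347 0.081] [0.7708 0.3512]
dark [326.3 148. ] [ 68   9 125] [ 0.695 -0.012  0.084] [ 0.696  -0.0125]
dark [381.4 186.9] [ 14  15 136] [ 0.567 -0.182  0.083] [ 0.5692 -0.1833]
dark [272.5 218.9] [ 15  15 139] [0.469 0.152 0.082] [0.4689 0.1527]
dark [526.6 276.5] [ 20  98 301] [ 0.297 -0.603  0.082] [ 0.2983 -0.6034]
```

View pics/top_c.png

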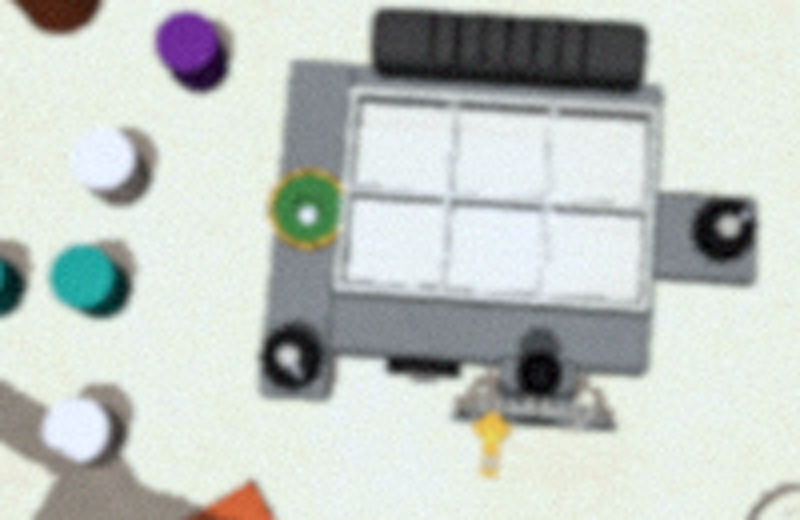

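View pics/sc_c.png

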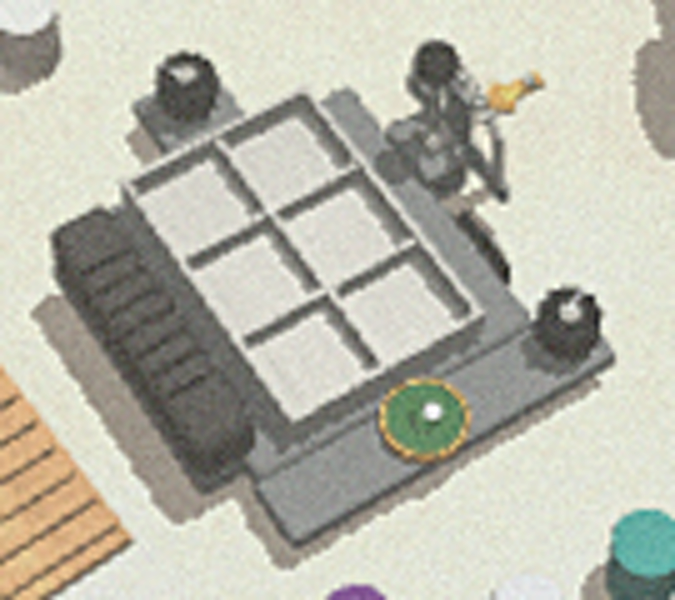

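```bash
cat > lev.py <<'E'
from h import *
from scipy.optimize import least_squares
def mean(n,k): return np.mean([read_camera(n)[0].astype(float) for _ in range(k)],0)
def blobs(n,im,uv,r=16):
    u0,v0=(np.array(uv)-r).round().astype(int); S=8
    a=im[v0:v0+2*r,u0:u0+2*r]; b=cv2.resize(a,None,fx=S,fy=S,interpolation=cv2.INTER_CUBIC)
    f=lambda x:(np.array(x)+.5)/S-.5+[u0,v0]
    sat=b.max(2)-b.min(2)
    m=(sat>45).astype(np.uint8); cs=cv2.findContours(m,cv2.RETR_EXTERNAL,cv2.CHAIN_APPROX_NONE)[0]
    c=max(cs,key=cv2.contourArea); e=cv2.fitEllipse(cv2.convexHull(c)); disc=f(e[0])
    # bubble: red channel excess inside inner part of the disc
    yy,xx=np.indices(sat.shape); rr=np.hypot(xx-e[0][0],yy-e[0][1])
    R=min(e[1])/2; w=np.where(rr<R*.68,b[...,0]-np.median(b[...,0][rr<R*.6]),0); w[w<0.35*w.max()]=0
    bub=f([(w*xx).sum()/w.sum(),(w*yy).sum()/w.sum()])
    return disc,bub,np.array(e[1])/S
def level(k=6,pose=None):
    out=[]
    for n,uv in (('top',(276.8,182)),('scene',(324.5,248))):
        im=mean(n,k); d,b,e=blobs(n,im,uv); D,B=ray(n,*d,.05),ray(n,*b,.05); out.append((D[:2],B[:2]-D[:2]))
        print(n,d.round(2),b.round(2),e.round(1),'disc',D[:2].round(4),'off mm',((B-D)[:2]*1e3).round(2))
    return out
if __name__=='__main__':
    level()
E
python3 - <<'E'
from lev import *
level(6)
im=np.load('/tmp/top0.npz')['im']; 
pts=[]
for n,c,col in (('top',(381,187),0),('top',(272.5,219),0)):
    r=14;u0,v0=int(c[0])-r,int(c[1])-r
    b=cv2.resize(im[v0:v0+2*r,u0:u0+2*r].astype(float),None,fx=8,fy=8,interpolation=cv2.INTER_CUBIC)
    m=(b.max(2)<55).astype(np.uint8); cc=max(cv2.findContours(m,cv2.RETR_EXTERNAL,cv2.CHAIN_APPROX_NONE)[0],key=cv2.contourArea)
    (x,y),q,_=cv2.fitEllipse(cv2.convexHull(cc)); p=((x+.5)/8-.5+u0,(y+.5)/8-.5+v0); print('knob',np.round(p,2),np.array(q)/8,ray('top',*p,.07).round(4))
m=((im.min(2)>110)).astype(np.uint8)[150:210,280:368]
m=cv2.morphologyEx(m,cv2.MORPH_CLOSE,np.ones((5,5)))
m=cv2.morphologyEx(m,cv2.MORPH_OPEN,np.ones((9,9)))
k,l,s,c=cv2.connectedComponentsWithStats(m);
for i in range(1,k):
  if s[i,4]>2000: print(s[i],c[i]);mm=(l==i).astype(np.uint8)
cc=cv2.findContours(mm,cv2.RETR_EXTERNAL,cv2.CHAIN_APPROX_NONE)[0]; q=cv2.minAreaRect(max(cc,key=cv2.contourArea));print(q)
bx=cv2.boxPoints(q)+[280,150]; P=np.array([ray('top',*x,.086)[:2] for x in bx]);print(P.round(4),P.mean(0))
E
```

```text
top [276.37 188.04] [276.37 189.14] [ 7.  12.8] disc [0.5729 0.1474] off mm [-3.58 -0.07]
scene [316.17 248.06] [316.08 248.39] [1.4 5.2] disc [0.6187 0.1326] off mm [1.06 0.9 ]
knob [380.4  186.93] [15.68435669 16.65264893] [ 0.572  -0.1822  0.07  ]
knob [272.95 218.69] [15.7611599  16.88566208] [0.4711 0.1531 0.07  ]
[   5    0   83   57 4007] [45.03793362 28.74220115]
((46.226470947265625, 28.555885314941406), (81.06819915771484, 52.61380386352539), 4.39870548248291)
[[ 0.5218  0.1187]
 [ 0.6907  0.1094]
 [ 0.6699 -0.1456]
 [ 0.5026 -0.1296]] [ 0.59625633 -0.01179891]
```

```bash
python3 - <<'E'
s=open('lev.py').read()
s=s.replace("m=(sat>45).astype(np.uint8);","m=(sat>28).astype(np.uint8); m=cv2.morphologyEx(m,cv2.MORPH_OPEN,np.ones((9,9)));")
open('lev.py','w').write(s)
E
python3 - <<'E'
from lev import *
o=level(6)
ims={n:mean(n,6) for n in('top','scene')}
for n,cs in (('top',((381,187),(272.5,219))),('scene',((277.5,183),(353.5,229.5)))):
  for c in cs:
    r=14;u0,v0=int(c[0])-r,int(c[1])-r
    b=cv2.resize(ims[n][v0:v0+2*r,u0:u0+2*r],None,fx=8,fy=8,interpolation=cv2.INTER_CUBIC)
    m=(b.max(2)<50).astype(np.uint8); cc=max(cv2.findContours(m,cv2.RETR_EXTERNAL,cv2.CHAIN_APPROX_NONE)[0],key=cv2.contourArea)
    (x,y),q,_=cv2.fitEllipse(cv2.convexHull(cc)); p=((x+.5)/8-.5+u0,(y+.5)/8-.5+v0); print(n,'knob',np.round(p,2),np.array(q)/8,ray(n,*p,.066).round(4))
# tray centre from scene & projections
for name,P in (('cand L notch',(-.158,-.0084,.12)),('R notch',(-.158,-.0716,.12))):
  a=-.07; w=np.array([.585+np.cos(a)*P[0]-np.sin(a)*P[1],-.004+np.sin(a)*P[0]+np.cos(a)*P[1],P[2]]); print(name,proj('top',w),proj('scene',w))
for n,u0,v0 in (('top',262,168),('scene',308,232)):
  a=cv2.resize(ims[n][v0:v0+32,u0:u0+32],None,fx=12,fy=12,interpolation=cv2.INTER_CUBIC); ims[n+'c']=a
cv2.imwrite('pics/lev0.png',np.clip(np.hstack([ims['topc'],ims['scenec']])*1.6,0,255).astype(np.uint8)[:,:,::-1])
E
```

```text
top [276.55 181.76] [276.42 183.34] [20.3 20.4] disc [0.5936 0.1473] off mm [-5.23  0.29]
scene [330.16 253.06] [330.58 253.31] [3.1 8.3] disc [0.591  0.1784] off mm [-0.57  1.68]
top knob [380.41 186.95] [15.36547375 16.28327942] [ 0.5728 -0.1828  0.066 ]
top knob [272.85 218.73] [15.33614254 16.45127296] [0.4715 0.1539 0.066 ]
scene knob [277.03 182.36] [12.20559025 13.96239185] [ 0.5725 -0.1787  0.066 ]
scene knob [353.18 229.62] [13.48304462 14.74181938] [0.4712 0.1596 0.066 ]
cand L notch [322.67530062 231.38204281] [335.86824857 185.95619972]
R notch [344.15009594 232.92343341] [326.40710831 174.41505313]
```

View pics/lev0.png

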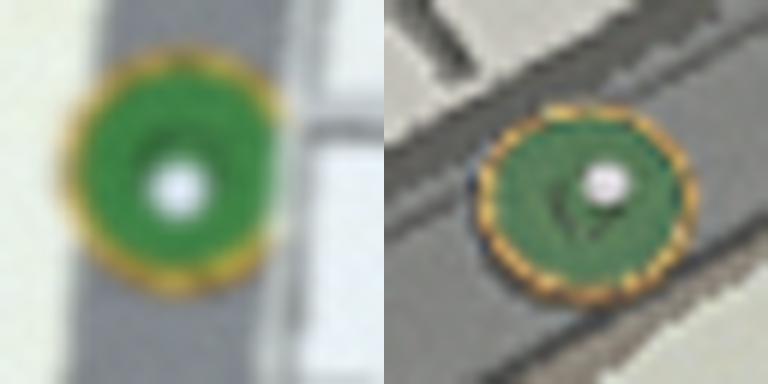

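```bash
cat > lev.py <<'E'
from h import *
def mean(n,k): return np.mean([read_camera(n)[0].astype(float) for _ in range(k)],0)
def blobs(n,im,uv,r=16):
    u0,v0=(np.array(uv)-r).round().astype(int); S=8
    b=cv2.resize(im[v0:v0+2*r,u0:u0+2*r],None,fx=S,fy=S,interpolation=cv2.INTER_CUBIC)
    f=lambda x:(np.array(x,float)+.5)/S-.5+[u0,v0]
    g=b[...,1]-b[...,0]   # green field
    m=(g>12).astype(np.uint8); m=cv2.morphologyEx(m,cv2.MORPH_OPEN,np.ones((7,7)))
    c=max(cv2.findContours(m,cv2.RETR_EXTERNAL,cv2.CHAIN_APPROX_NONE)[0],key=cv2.contourArea)
    h=cv2.convexHull(c)[:,0]; fm=np.zeros_like(m); cv2.fillConvexPoly(fm,h,1); fm=cv2.erode(fm,np.ones((25,25)))
    w=np.where(fm>0,b[...,0]-np.percentile(b[...,0][fm>0],50),0); w[w<0.4*w.max()]=0
    yy,xx=np.indices(w.shape); bub=f([(w*xx).sum()/w.sum(),(w*yy).sum()/w.sum()])
    return np.array([f(p) for p in h]),bub
def level(k=6):
    for n,uv in (('top',(276.8,182)),('scene',(324.5,248))):
        h,b=blobs(n,mean(n,k),uv); H=np.array([ray(n,*p,.05)[:2] for p in h]); B=ray(n,*b,.05)[:2]
        if n=='top':  # right side hidden by the tray wall: left arc only
            H=H[H[:,1]>np.median(H[:,1])-.006]
        A=np.c_[2*H,np.ones(len(H))]; s=np.linalg.lstsq(A,(H**2).sum(1),rcond=None)[0]; D=s[:2]; R=np.sqrt(s[2]+D@D)
        o=(B-D)*1e3; a=YAW; so=np.array([np.cos(a)*o[0]+np.sin(a)*o[1],-np.sin(a)*o[0]+np.cos(a)*o[1]])
        print(n,'disc',D.round(4),'R',R.round(4),'bub px',b.round(2),'bub',B.round(4),'off in shaker mm',so.round(2))
YAW=-.072
if __name__=='__main__': level()
E
python3 lev.py
```

```text
top disc [0.5944 0.1465] R 0.0274 bub px [276.43 183.35] bub [0.5883 0.1476] off in shaker mm [-6.19  0.61]
scene disc [0.5947 0.1505] R 0.0269 bub px [326.06 246.77] bub [0.5873 0.1497] off in shaker mm [-7.34 -1.3 ]
```

```bash
cat >> h.py <<'E'
from scipy.spatial.transform import Rotation as Ro
SH=(.585,-.0028,-.067)
def sh(x,y):
    c,s=np.cos(SH[2]),np.sin(SH[2]); return np.array([SH[0]+c*x-s*y,SH[1]+s*x+c*y])
def plan(x,y,z,psi=None,q6=None,ref=None):
    """slide/dr from present pose to have grasp point at x,y,z with finger line at angle psi (or giving joint 6 = q6)"""
    s=read_state(); R=Ro.from_rotvec(s['orientation']).as_matrix(); p=s['tool_pos']
    cur=np.arctan2(R[1,1],R[0,1]); dq1=np.arctan2(y,x)-np.arctan2(p[1],p[0])
    if q6 is not None: psi=cur-(q6-s['q'][5]-dq1)
    else:
        k=[psi+i*np.pi for i in(-3,-2,-1,0,1,2,3)]; psi=min(k,key=lambda a:abs(s['q'][5]+dq1-(a-cur)))
    yv=np.array([np.cos(psi),np.sin(psi),0]); zv=np.array([0,0,-1.]); T=np.c_[np.cross(yv,zv),yv,zv]
    dr=Ro.from_matrix(R.T@T).as_rotvec(); sl=R.T@(np.array([x,y,z+.167])-p)*1e3
    print('slide',sl.round(1),'dr',dr.round(3),'psi',round(psi,3),'q6 end',round(s['q'][5]+dq1-(psi-cur),2),'t',round(s['t'],1),'q6',round(s['q'][5],2))
E
python3 -c "
from h import *
L=sh(-.125,.152);print(L,sh(0,-.18),sh(0,.152))
plan(*L,.2,q6=1.25)"
```

```text
[0.47045684 0.1572277 ] [ 0.57294902 -0.18239614] [0.59517638 0.14885896]
slide [-356.7 -255.3   37.7] dr [-0.     0.     2.138] psi -1.013 q6 end 1.25 t 2.5 q6 -0.09
```

Emit:
{"api": "servo_tool", "payload": {
  "increments": [
    {"slide": [-357,-255,38],"dr": [0,0,2.138],"jaw": 0},
    {"slide": [-357,-255,38],"dr": [0,0,2.138],"jaw": 0},
    {"slide": [-357,-255,38],"dr": [0,0,2.138],"jaw": 0},
    {"slide": [-357,-255,38],"dr": [0,0,2.138],"jaw": 0},
    {"slide": [-357,-255,38],"dr": [0,0,2.138],"jaw": 0},
    {"slide": [-357,-255,38],"dr": [0,0,2.138],"jaw": 0},
    {"slide": [-357,-255,38],"dr": [0,0,2.138],"jaw": 0},
    {"slide": [-357,-255,38],"dr": [0,0,2.138],"jaw": 0},
    {"slide": [-357,-255,38],"dr": [0,0,2.138],"jaw": 0},
    {"slide": [-357,-255,38],"dr": [0,0,2.138],"jaw": 0},
    {"slide": [-357,-255,38],"dr": [0,0,2.138],"jaw": 0},
    {"slide": [-357,-255,38],"dr": [0,0,2.138],"jaw": 0},
    {"slide": [-357,-255,38],"dr": [0,0,2.138],"jaw": 0},
    {"slide": [-357,-255,38],"dr": [0,0,2.138],"jaw": 0},
    {"slide": [-357,-255,38],"dr": [0,0,2.138],"jaw": 0},
    {"slide": [-357,-255,38],"dr": [0,0,2.138],"jaw": 0},
    {"slide": [-357,-255,38],"dr": [0,0,2.138],"jaw": 0},
    {"slide": [-357,-255,38],"dr": [0,0,2.138],"jaw": 0}
  ]
}}

```text
t: 4.3
tool_pos: [0.4708, 0.1574, 0.3667]
orientation: [3.02, 0.867, -0.0]
force: [0.9, -0.9, 0.4]
opening: 0.093
gripper_force: 0.0
```

```bash
python3 -c "
from h import *
plan(*sh(-.125,.152),.073,q6=1.25)
im,d=snap('scene'); 
a=cv2.resize(im[130:280,270:440],None,fx=4,fy=4,interpolation=cv2.INTER_CUBIC)
cv2.imwrite('pics/k1.png',np.clip(a*1.6,0,255).astype(np.uint8)[:,:,::-1])"
```

```text
slide [-4.000e-01 -1.000e-01  1.267e+02] dr [-0.     0.     0.019] psi -1.031 q6 end 1.25 t 4.3 q6 1.23
```

View pics/k1.png

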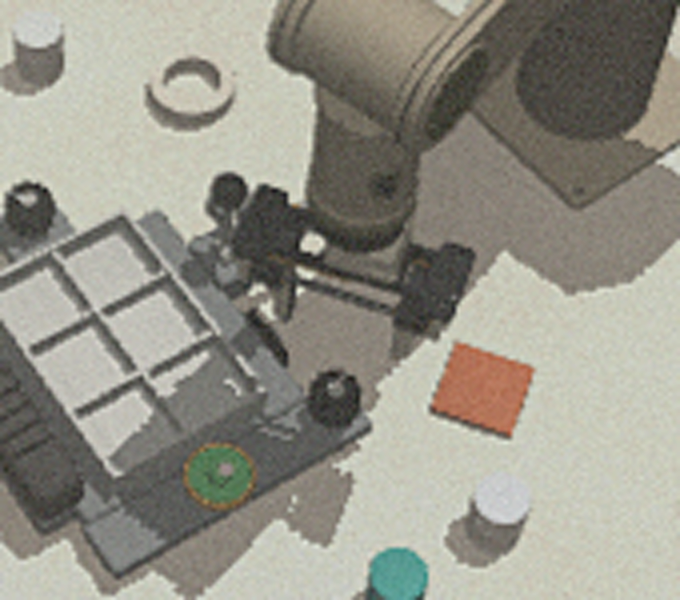

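Emit:
{"api": "servo_tool", "payload": {
  "increments": [
    {"slide": [0,0,30],"dr": [0,0,0],"jaw": 0},
    {"slide": [0,0,60],"dr": [0,0,0],"jaw": 0},
    {"slide": [0,0,90],"dr": [0,0,0],"jaw": 0},
    {"slide": [0,0,110],"dr": [0,0,0],"jaw": 0},
    {"slide": [0,0,120],"dr": [0,0,0],"jaw": 0},
    {"slide": [0,0,126],"dr": [0,0,0],"jaw": 0},
    {"slide": [0,0,126],"dr": [0,0,0],"jaw": 0},
    {"slide": [0,0,126],"dr": [0,0,0],"jaw": 0.5},
    {"slide": [0,0,126],"dr": [0,0,0],"jaw": 0.6},
    {"slide": [0,0,126],"dr": [0,0,0],"jaw": 0.7},
    {"slide": [0,0,126],"dr": [0,0,0],"jaw": 0.7},
    {"slide": [0,0,126],"dr": [0,0,0],"jaw": 0.7},
    {"slide": [0,0,126],"dr": [0,0,0],"jaw": 0.7}
  ],
  "force": 20
}}

```text
t: 5.65
tool_pos: [0.4709, 0.1574, 0.2408]
orientation: [3.02, 0.865, 0.0]
force: [-1.0, 0.5, 1.2]
opening: 0.0497
gripper_force: 0.0
```

Emit:
{"api": "servo_tool", "payload": {
  "increments": [
    {"slide": [0,0,0],"dr": [0,0,0],"jaw": 0.8},
    {"slide": [0,0,0],"dr": [0,0,0],"jaw": 0.8},
    {"slide": [0,0,0],"dr": [0,0,0],"jaw": 0.8},
    {"slide": [0,0,0],"dr": [0,0,0],"jaw": 0.8}
  ],
  "force": 20
}}

```text
t: 6.05
tool_pos: [0.4706, 0.158, 0.2409]
orientation: [-3.019, -0.865, 0.001]
force: [-3.6, 3.8, 3.1]
opening: 0.0439
gripper_force: 20.0
```

Emit:
{"api": "servo_tool", "payload": {
  "increments": [
    {"slide": [0,0,0],"dr": [0,0,-0.14],"jaw": 0.8},
    {"slide": [0,0,0],"dr": [0,0,-0.28],"jaw": 0.8},
    {"slide": [0,0,0],"dr": [0,0,-0.42],"jaw": 0.8},
    {"slide": [0,0,0],"dr": [0,0,-0.56],"jaw": 0.8},
    {"slide": [0,0,0],"dr": [0,0,-0.7],"jaw": 0.8},
    {"slide": [0,0,0],"dr": [0,0,-0.84],"jaw": 0.8},
    {"slide": [0,0,0],"dr": [0,0,-0.98],"jaw": 0.8},
    {"slide": [0,0,0],"dr": [0,0,-1.12],"jaw": 0.8},
    {"slide": [0,0,0],"dr": [0,0,-1.26],"jaw": 0.8},
    {"slide": [0,0,0],"dr": [0,0,-1.4],"jaw": 0.8},
    {"slide": [0,0,0],"dr": [0,0,-1.54],"jaw": 0.8},
    {"slide": [0,0,0],"dr": [0,0,-1.68],"jaw": 0.8},
    {"slide": [0,0,0],"dr": [0,0,-1.82],"jaw": 0.8},
    {"slide": [0,0,0],"dr": [0,0,-1.96],"jaw": 0.8},
    {"slide": [0,0,0],"dr": [0,0,-2.1],"jaw": 0.8},
    {"slide": [0,0,0],"dr": [0,0,-2.24],"jaw": 0.8},
    {"slide": [0,0,0],"dr": [0,0,-2.38],"jaw": 0.8},
    {"slide": [0,0,0],"dr": [0,0,-2.45],"jaw": 0.8},
    {"slide": [0,0,0],"dr": [0,0,-2.45],"jaw": 0.8}
  ],
  "force": 20
}}

```text
t: 7.95
tool_pos: [0.4692, 0.1579, 0.2407]
orientation: [-0.205, -3.129, -0.0]
force: [-14.3, 1.9, 13.3]
opening: 0.0437
gripper_force: 20.0
```

```bash
python3 lev.py; python3 -c "
from h import *
print(read_state()['q'].round(2),read_state()['force'])"
```

```text
top disc [0.5965 0.1401] R 0.0244 bub px [283.47 181.61] bub [0.5941 0.1251] off in shaker mm [ -1.34 -15.16]
scene disc [0.5949 0.1505] R 0.0272 bub px [324.19 247.5 ] bub [0.5944 0.148 ] off in shaker mm [-0.31 -2.49]
[ 0.22 -0.    1.94  0.    1.21 -1.22] [-14.34812233   1.89367793  13.97720406]
```

Emit:
{"api": "servo_tool", "payload": {
  "increments": [
    {"slide": [0,0,0],"dr": [0,0,-2.45],"jaw": 0.35},
    {"slide": [0,0,0],"dr": [0,0,0],"jaw": 0.35}
  ]
}}

```text
t: 8.75
tool_pos: [0.4708, 0.1574, 0.2407]
orientation: [-0.183, -3.136, 0.0]
force: [0.3, -0.8, 0.5]
opening: 0.0547
gripper_force: 0.0
```

Emit:
{"api": "servo_tool", "payload": {
  "increments": [
    {"slide": [0,0,0],"dr": [0,0,0],"jaw": 0.3},
    {"slide": [0,0,-20],"dr": [0,0,0],"jaw": 0.3},
    {"slide": [0,0,-60],"dr": [0,0,0],"jaw": 0.3},
    {"slide": [0,0,-100],"dr": [0,0,0],"jaw": 0.1},
    {"slide": [0,0,-140],"dr": [0,0,0],"jaw": 0},
    {"slide": [0,0,-170],"dr": [0,0,0],"jaw": 0},
    {"slide": [0,0,-170],"dr": [0,0,0],"jaw": 0}
  ]
}}

```text
t: 9.45
tool_pos: [0.472, 0.1576, 0.4164]
orientation: [0.206, 3.126, 0.004]
force: [1.0, -0.7, 0.7]
opening: 0.0912
gripper_force: 0.0
```

```bash
python3 lev.py; python3 -c "
from h import *
R=sh(0,-.18)
plan(*R,.24,psi=SH[2])
plan(*R,.24,q6=.6)"
```

```text
top disc [0.595  0.1455] R 0.028 bub px [277.32 181.52] bub [0.5943 0.1449] off in shaker mm [-0.65 -0.65]
scene disc [0.5948 0.1504] R 0.0271 bub px [324.21 247.3 ] bub [0.5939 0.1474] off in shaker mm [-0.77 -3.06]
slide [-146.5 -323.1    3.3] dr [-1.000e-03 -0.000e+00  1.504e+00] psi -0.067 q6 end -0.34 t 10.1 q6 -1.22
slide [-146.5 -323.1    3.3] dr [-1.000e-03  0.000e+00  2.449e+00] psi -1.012 q6 end 0.6 t 10.1 q6 -1.22
```

Emit:
{"api": "servo_tool", "payload": {
  "increments": [
    {"slide": [-146.5,-323,3],"dr": [0,0,1.504],"jaw": 0},
    {"slide": [-146.5,-323,3],"dr": [0,0,1.504],"jaw": 0},
    {"slide": [-146.5,-323,3],"dr": [0,0,1.504],"jaw": 0},
    {"slide": [-146.5,-323,3],"dr": [0,0,1.504],"jaw": 0},
    {"slide": [-146.5,-323,3],"dr": [0,0,1.504],"jaw": 0},
    {"slide": [-146.5,-323,3],"dr": [0,0,1.504],"jaw": 0},
    {"slide": [-146.5,-323,3],"dr": [0,0,1.504],"jaw": 0},
    {"slide": [-146.5,-323,3],"dr": [0,0,1.504],"jaw": 0},
    {"slide": [-146.5,-323,3],"dr": [0,0,1.504],"jaw": 0},
    {"slide": [-146.5,-323,3],"dr": [0,0,1.504],"jaw": 0},
    {"slide": [-146.5,-323,3],"dr": [0,0,1.504],"jaw": 0},
    {"slide": [-146.5,-323,3],"dr": [0,0,1.504],"jaw": 0},
    {"slide": [-146.5,-323,3],"dr": [0,0,1.504],"jaw": 0},
    {"slide": [-146.5,-323,3],"dr": [0,0,1.504],"jaw": 0}
  ]
}}

```text
t: 11.45
tool_pos: [0.573, -0.1821, 0.4078]
orientation: [2.292, 2.149, 0.0]
force: [-0.1, -0.1, -0.2]
opening: 0.0932
gripper_force: 0.0
```

```bash
python3 -c "
from h import *
plan(*sh(0,-.18),.074,psi=SH[2])"
```

```text
slide [ -0.3  -0.  166.8] dr [0.    0.    0.003] psi -0.067 q6 end -0.33 t 11.4 q6 -0.33
```

Emit:
{"api": "servo_tool", "payload": {
  "increments": [
    {"slide": [0,0,40],"dr": [0,0,0],"jaw": 0},
    {"slide": [0,0,80],"dr": [0,0,0],"jaw": 0},
    {"slide": [0,0,120],"dr": [0,0,0],"jaw": 0},
    {"slide": [0,0,145],"dr": [0,0,0],"jaw": 0.2},
    {"slide": [0,0,158],"dr": [0,0,0],"jaw": 0.3},
    {"slide": [0,0,166],"dr": [0,0,0],"jaw": 0.3},
    {"slide": [0,0,166],"dr": [0,0,0],"jaw": 0.5},
    {"slide": [0,0,166],"dr": [0,0,0],"jaw": 0.8},
    {"slide": [0,0,166],"dr": [0,0,0],"jaw": 0.8},
    {"slide": [0,0,166],"dr": [0,0,0],"jaw": 0.8},
    {"slide": [0,0,166],"dr": [0,0,0],"jaw": 0.8},
    {"slide": [0,0,166],"dr": [0,0,0],"jaw": 0.8},
    {"slide": [0,0,166],"dr": [0,0,0],"jaw": 0.8}
  ],
  "force": 20
}}

```text
t: 12.75
tool_pos: [0.5717, -0.1825, 0.2433]
orientation: [-2.292, -2.144, 0.005]
force: [-16.8, 1.4, 14.4]
opening: 0.0439
gripper_force: 20.0
```

Emit:
{"api": "servo_tool", "payload": {
  "increments": [
    {"slide": [0,0,0],"dr": [0,0,-0.1],"jaw": 0.8},
    {"slide": [0,0,0],"dr": [0,0,-0.2],"jaw": 0.8},
    {"slide": [0,0,0],"dr": [0,0,-0.3],"jaw": 0.8},
    {"slide": [0,0,0],"dr": [0,0,-0.4],"jaw": 0.8},
    {"slide": [0,0,0],"dr": [0,0,-0.5],"jaw": 0.8},
    {"slide": [0,0,0],"dr": [0,0,-0.6],"jaw": 0.8},
    {"slide": [0,0,0],"dr": [0,0,-0.67],"jaw": 0.8},
    {"slide": [0,0,0],"dr": [0,0,-0.67],"jaw": 0.8},
    {"slide": [0,0,0],"dr": [0,0,-0.67],"jaw": 0.8},
    {"slide": [0,0,0],"dr": [0,0,-0.67],"jaw": 0.3},
    {"slide": [0,0,0],"dr": [0,0,-0.67],"jaw": 0.3},
    {"slide": [0,0,0],"dr": [0,0,-0.67],"jaw": 0.3},
    {"slide": [0,0,-30],"dr": [0,0,-0.67],"jaw": 0.3},
    {"slide": [0,0,-70],"dr": [0,0,-0.67],"jaw": 0.2},
    {"slide": [0,0,-110],"dr": [0,0,-0.67],"jaw": 0.0},
    {"slide": [0,0,-130],"dr": [0,0,-0.67],"jaw": 0.0},
    {"slide": [0,0,-130],"dr": [0,0,-0.67],"jaw": 0.0}
  ]
}}

```text
t: 14.45
tool_pos: [0.5742, -0.1827, 0.3768]
orientation: [1.457, 2.774, 0.001]
force: [0.5, -0.7, -0.5]
opening: 0.0911
gripper_force: 0.0
```

```bash
python3 - <<'E'
import lev
from lev import *
ims={}
om=mean
def mm(n,k):
    ims[n]=om(n,k); return ims[n]
lev.mean=mm; level(6)
c=[cv2.resize(ims[n][v0:v0+32,u0:u0+32],None,fx=12,fy=12,interpolation=cv2.INTER_CUBIC) for n,u0,v0 in (('top',262,166),('scene',308,232))]
cv2.imwrite('pics/lev1.png',np.clip(np.hstack(c)*1.6,0,255).astype(np.uint8)[:,:,::-1])
print(proj('top',[*sh(0,.152),.05]),proj('scene',[*sh(0,.152),.05]))
E
```

```text
top disc [0.5944 0.1465] R 0.0275 bub px [276.74 181.42] bub [0.5947 0.1467] off in shaker mm [0.2  0.27]
scene disc [0.5946 0.1505] R 0.0269 bub px [324.37 247.64] bub [0.5942 0.1489] off in shaker mm [-0.29 -1.62]
[276.08384494 181.26704499] [324.16243254 247.77741887]
```

View pics/lev1.png

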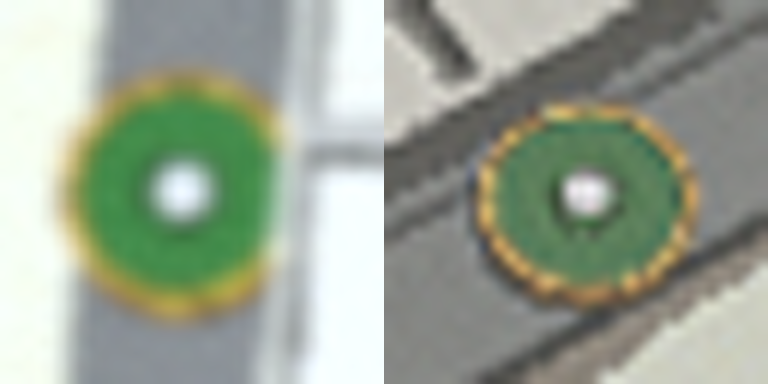

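```bash
cat > jars.py <<'E'
from h import *
def jars():
    im,d=read_camera('top'); im=np.array(im); C=cloud('top',d)
    m=((C[...,2]>0.05)&(C[...,2]<0.14)&(im.min(2)>80)).astype(np.uint8); k,l,s,c=cv2.connectedComponentsWithStats(m)
    for i in range(1,k):
        z=np.median(C[l==i][:,2])
        if 100<s[i,4]<330: print('jar?',c[i].round(1),s[i,2:],'z',z.round(3),ray('top',*c[i],z)[:2].round(4),'cloud',C[l==i].mean(0).round(3)[:2])
if __name__=='__main__': jars()
E
python3 jars.py; python3 -c "
from h import *
plan(.630,-.325,.24,psi=1.504)
for c in ((.049,-.079),(-.03,-.079),(.049,.079),(-.03,.079)): print(sh(*c).round(4))"
```

```text
jar? [521.   80.3] [ 21  18 220] z 0.096 [ 0.9182 -0.6399] cloud [ 0.918 -0.64 ]
jar? [450.  104.7] [ 23  12 152] z 0.106 [ 0.8304 -0.4036] cloud [ 0.83  -0.404]
jar? [523.1 133.8] [ 15  16 133] z 0.096 [ 0.7364 -0.6284] cloud [ 0.737 -0.629]
jar? [225.9 169.5] [ 17  17 202] z 0.066 [0.6299 0.3085] cloud [0.63  0.309]
jar? [423.9 169.3] [ 15  16 157] z 0.067 [ 0.63   -0.3217] cloud [ 0.63  -0.322]
jar? [442.1 231.1] [ 18  17 236] z 0.067 [ 0.4336 -0.3677] cloud [ 0.434 -0.368]
jar? [219.  237.2] [ 17  17 224] z 0.066 [0.4138 0.3191] cloud [0.414 0.319]
slide [-149.9  -33.9  -35.5] dr [-0.     0.     2.241] psi -1.638 q6 end 1.08 t 15.1 q6 -1.0
[ 0.6286 -0.0849]
[ 0.5498 -0.0796]
[0.6392 0.0727]
[0.5604 0.078 ]
```

Emit:
{"api": "servo_tool", "payload": {
  "increments": [
    {"slide": [-150,-33,-35],"dr": [0,0,2.241],"jaw": 0},
    {"slide": [-150,-33,-35],"dr": [0,0,2.241],"jaw": 0},
    {"slide": [-150,-33,-35],"dr": [0,0,2.241],"jaw": 0},
    {"slide": [-150,-33,-35],"dr": [0,0,2.241],"jaw": 0},
    {"slide": [-150,-33,-35],"dr": [0,0,2.241],"jaw": 0},
    {"slide": [-150,-33,-35],"dr": [0,0,2.241],"jaw": 0},
    {"slide": [-150,-33,-35],"dr": [0,0,2.241],"jaw": 0},
    {"slide": [-150,-33,-35],"dr": [0,0,2.241],"jaw": 0},
    {"slide": [-150,-33,-35],"dr": [0,0,2.241],"jaw": 0},
    {"slide": [-150,-33,-35],"dr": [0,0,2.241],"jaw": 0},
    {"slide": [-150,-33,-35],"dr": [0,0,2.241],"jaw": 0},
    {"slide": [-150,-33,-35],"dr": [0,0,2.241],"jaw": 0},
    {"slide": [-150,-33,-35],"dr": [0,0,2.241],"jaw": 0},
    {"slide": [-150,-33,-35],"dr": [0,0,2.241],"jaw": 0},
    {"slide": [-150,-33,-35],"dr": [0,0,2.241],"jaw": 0},
    {"slide": [-150,-33,-35],"dr": [0,0,2.241],"jaw": 0},
    {"slide": [-150,-33,-35],"dr": [0,0,2.241],"jaw": 0},
    {"slide": [-150,-33,-35],"dr": [0,0,2.241],"jaw": 0}
  ]
}}

```text
t: 16.9
tool_pos: [0.6309, -0.3245, 0.4067]
orientation: [-3.14, 0.1, 0.0]
force: [-0.8, 0.3, -0.2]
opening: 0.0929
gripper_force: 0.0
```

```bash
python3 -c "
from h import *
plan(.630,-.323,.056,psi=1.504)"
```

```text
slide [ -0.9  -1.5 183.7] dr [-0.     0.     0.003] psi -1.638 q6 end 1.09 t 16.9 q6 1.09
```

Emit:
{"api": "servo_tool", "payload": {
  "increments": [
    {"slide": [-1,-1,45],"dr": [0,0,0],"jaw": 0},
    {"slide": [-1,-1,90],"dr": [0,0,0],"jaw": 0},
    {"slide": [-1,-1,130],"dr": [0,0,0],"jaw": 0},
    {"slide": [-1,-1,160],"dr": [0,0,0],"jaw": 0},
    {"slide": [-1,-1,178],"dr": [0,0,0],"jaw": 0.1},
    {"slide": [-1,-1,184],"dr": [0,0,0],"jaw": 0.3},
    {"slide": [-1,-1,184],"dr": [0,0,0],"jaw": 0.5},
    {"slide": [-1,-1,184],"dr": [0,0,0],"jaw": 0.7},
    {"slide": [-1,-1,184],"dr": [0,0,0],"jaw": 0.7},
    {"slide": [-1,-1,184],"dr": [0,0,0],"jaw": 0.7},
    {"slide": [-1,-1,184],"dr": [0,0,0],"jaw": 0.7},
    {"slide": [-1,-1,184],"dr": [0,0,0],"jaw": 0.7},
    {"slide": [-1,-1,184],"dr": [0,0,0],"jaw": 0.7},
    {"slide": [-1,-1,170],"dr": [0,0,0],"jaw": 0.7},
    {"slide": [-1,-1,140],"dr": [0,0,0],"jaw": 0.7},
    {"slide": [-1,-1,100],"dr": [0,0,0],"jaw": 0.7},
    {"slide": [-1,-1,60],"dr": [0,0,0],"jaw": 0.7},
    {"slide": [-1,-1,20],"dr": [0,0,0],"jaw": 0.7},
    {"slide": [-1,-1,-15],"dr": [0,0,0],"jaw": 0.7},
    {"slide": [-1,-1,-15],"dr": [0,0,0],"jaw": 0.7}
  ],
  "force": 20
}}

```text
t: 18.9
tool_pos: [0.6305, -0.3239, 0.4309]
orientation: [3.134, -0.105, 0.016]
force: [0.9, -0.3, -0.2]
opening: 0.0515
gripper_force: 20.0
```

```bash
python3 -c "
from h import *
plan(*sh(.049,-.079),.119,psi=1.504); s=read_state(); print(s['opening'],s['gripper_force'])"
```

```text
slide [ -19.5 -239.1  143.3] dr [ 0.006 -0.011 -0.   ] psi -1.638 q6 end 1.43 t 18.9 q6 1.09
0.05146211156274434 19.99990224838257
```

Emit:
{"api": "servo_tool", "payload": {
  "increments": [
    {"slide": [-10,-40,0],"dr": [0,0,0],"jaw": 0.7},
    {"slide": [-20,-80,0],"dr": [0,0,0],"jaw": 0.7},
    {"slide": [-20,-120,0],"dr": [0,0,0],"jaw": 0.7},
    {"slide": [-20,-160,0],"dr": [0,0,0],"jaw": 0.7},
    {"slide": [-20,-200,0],"dr": [0,0,0],"jaw": 0.7},
    {"slide": [-20,-225,0],"dr": [0,0,0],"jaw": 0.7},
    {"slide": [-20,-239,0],"dr": [0,0,0],"jaw": 0.7},
    {"slide": [-20,-239,0],"dr": [0,0,0],"jaw": 0.7},
    {"slide": [-20,-239,0],"dr": [0,0,0],"jaw": 0.7}
  ]
}}

```text
t: 19.8
tool_pos: [0.6259, -0.0845, 0.4215]
orientation: [3.139, -0.106, -0.001]
force: [0.2, -0.1, -2.0]
opening: 0.0515
gripper_force: 20.0
```

```bash
python3 -c "
from h import *
plan(*sh(.049,-.079),.118,psi=1.504)"
```

```text
slide [  2.8   0.2 136.5] dr [ 0.001  0.    -0.001] psi -1.638 q6 end 1.42 t 19.8 q6 1.42
```

Emit:
{"api": "servo_tool", "payload": {
  "increments": [
    {"slide": [2.5,0,35],"dr": [0,0,0],"jaw": 0.7},
    {"slide": [2.5,0,70],"dr": [0,0,0],"jaw": 0.7},
    {"slide": [2.5,0,100],"dr": [0,0,0],"jaw": 0.7},
    {"slide": [2.5,0,120],"dr": [0,0,0],"jaw": 0.7},
    {"slide": [2.5,0,130],"dr": [0,0,0],"jaw": 0.7},
    {"slide": [2.5,0,136],"dr": [0,0,0],"jaw": 0.7},
    {"slide": [2.5,0,136],"dr": [0,0,0],"jaw": 0.7},
    {"slide": [2.5,0,136],"dr": [0,0,0],"jaw": 0.7},
    {"slide": [2.5,0,136],"dr": [0,0,0],"jaw": 0.4},
    {"slide": [2.5,0,136],"dr": [0,0,0],"jaw": 0.3},
    {"slide": [2.5,0,136],"dr": [0,0,0],"jaw": 0.25},
    {"slide": [2.5,0,136],"dr": [0,0,0],"jaw": 0.25},
    {"slide": [2.5,0,110],"dr": [0,0,0],"jaw": 0.25},
    {"slide": [2.5,0,70],"dr": [0,0,0],"jaw": 0.2},
    {"slide": [2.5,0,30],"dr": [0,0,0],"jaw": 0},
    {"slide": [2.5,0,0],"dr": [0,0,0],"jaw": 0},
    {"slide": [2.5,0,0],"dr": [0,0,0],"jaw": 0}
  ]
}}

```text
t: 21.5
tool_pos: [0.6295, -0.084, 0.4286]
orientation: [3.138, -0.105, 0.015]
force: [0.1, 0.6, 0.5]
opening: 0.0914
gripper_force: 0.0
```

```bash
python3 jars.py; python3 -c "
from h import *
plan(.434,-.366,.2,psi=1.504)"
```

```text
jar? [521.1  80.2] [ 21  18 216] z 0.097 [ 0.9181 -0.6397] cloud [ 0.918 -0.64 ]
jar? [522.9 133.7] [ 14  16 126] z 0.096 [ 0.7367 -0.6279] cloud [ 0.737 -0.628]
jar? [225.7 169.6] [ 17  17 202] z 0.066 [0.6298 0.309 ] cloud [0.63  0.309]
jar? [442.1 231.1] [ 18  17 234] z 0.067 [ 0.4336 -0.3677] cloud [ 0.434 -0.368]
jar? [219.  237.3] [ 17  17 223] z 0.066 [0.4136 0.3192] cloud [0.414 0.319]
slide [-176.1  294.5   57.6] dr [ 0.001 -0.006 -0.   ] psi -1.638 q6 end 0.86 t 21.6 q6 1.42
```

Emit:
{"api": "servo_tool", "payload": {
  "increments": [
    {"slide": [-176,294,58],"dr": [0,0,0],"jaw": 0},
    {"slide": [-176,294,58],"dr": [0,0,0],"jaw": 0},
    {"slide": [-176,294,58],"dr": [0,0,0],"jaw": 0},
    {"slide": [-176,294,58],"dr": [0,0,0],"jaw": 0},
    {"slide": [-176,294,58],"dr": [0,0,0],"jaw": 0},
    {"slide": [-176,294,58],"dr": [0,0,0],"jaw": 0},
    {"slide": [-176,294,58],"dr": [0,0,0],"jaw": 0},
    {"slide": [-176,294,58],"dr": [0,0,0],"jaw": 0},
    {"slide": [-176,294,58],"dr": [0,0,0],"jaw": 0},
    {"slide": [-176,294,58],"dr": [0,0,0],"jaw": 0}
  ]
}}

```text
t: 22.55
tool_pos: [0.4336, -0.3645, 0.3631]
orientation: [-3.139, 0.105, 0.001]
force: [-0.2, 0.1, 0.0]
opening: 0.0929
gripper_force: 0.0
```

```bash
python3 jars.py|grep '0\.06'; python3 -c "
from h import *
plan(.434,-.366,.056,psi=1.504)"
```

```text
jar? [225.8 169.6] [ 17  17 203] z 0.066 [0.6297 0.3088] cloud [0.63  0.309]
jar? [219.  237.2] [ 17  17 225] z 0.066 [0.4139 0.3191] cloud [0.414 0.319]
slide [  0.2   1.8 140.4] dr [-0.001  0.     0.001] psi -1.638 q6 end 0.85 t 22.6 q6 0.85
```

Emit:
{"api": "servo_tool", "payload": {
  "increments": [
    {"slide": [0,2,45],"dr": [0,0,0],"jaw": 0},
    {"slide": [0,2,90],"dr": [0,0,0],"jaw": 0},
    {"slide": [0,2,120],"dr": [0,0,0],"jaw": 0},
    {"slide": [0,2,136],"dr": [0,0,0],"jaw": 0.1},
    {"slide": [0,2,140],"dr": [0,0,0],"jaw": 0.3},
    {"slide": [0,2,140],"dr": [0,0,0],"jaw": 0.5},
    {"slide": [0,2,140],"dr": [0,0,0],"jaw": 0.7},
    {"slide": [0,2,140],"dr": [0,0,0],"jaw": 0.7},
    {"slide": [0,2,140],"dr": [0,0,0],"jaw": 0.7},
    {"slide": [0,2,140],"dr": [0,0,0],"jaw": 0.7},
    {"slide": [0,2,140],"dr": [0,0,0],"jaw": 0.7},
    {"slide": [0,2,140],"dr": [0,0,0],"jaw": 0.7},
    {"slide": [0,2,120],"dr": [0,0,0],"jaw": 0.7},
    {"slide": [0,2,80],"dr": [0,0,0],"jaw": 0.7},
    {"slide": [0,2,40],"dr": [0,0,0],"jaw": 0.7},
    {"slide": [0,2,0],"dr": [0,0,0],"jaw": 0.7},
    {"slide": [0,2,-40],"dr": [0,0,0],"jaw": 0.7},
    {"slide": [0,2,-62],"dr": [0,0,0],"jaw": 0.7},
    {"slide": [0,2,-62],"dr": [0,0,0],"jaw": 0.7}
  ]
}}

```text
t: 24.5
tool_pos: [0.4335, -0.368, 0.4307]
orientation: [3.134, -0.106, 0.009]
force: [0.9, -0.7, -1.2]
opening: 0.0515
gripper_force: 20.0
```

```bash
python3 -c "
from h import *
plan(*sh(-.030,-.079),.25,psi=1.504); s=read_state(); print(s['opening'],s['gripper_force'])"
```

```text
slide [  96.5 -295.6   12.6] dr [ 0.005 -0.006 -0.001] psi -1.638 q6 end 1.4 t 24.5 q6 0.84
0.05151757757242324 19.999813735485077
```

Emit:
{"api": "servo_tool", "payload": {
  "increments": [
    {"slide": [13,-40,5],"dr": [0,0,0],"jaw": 0.7},
    {"slide": [26,-80,5],"dr": [0,0,0],"jaw": 0.7},
    {"slide": [40,-120,5],"dr": [0,0,0],"jaw": 0.7},
    {"slide": [53,-160,5],"dr": [0,0,0],"jaw": 0.7},
    {"slide": [66,-200,5],"dr": [0,0,0],"jaw": 0.7},
    {"slide": [79,-240,5],"dr": [0,0,0],"jaw": 0.7},
    {"slide": [90,-275,8],"dr": [0,0,0],"jaw": 0.7},
    {"slide": [96.5,-296,12],"dr": [0,0,0],"jaw": 0.7},
    {"slide": [96.5,-296,12],"dr": [0,0,0],"jaw": 0.7},
    {"slide": [96.5,-296,12],"dr": [0,0,0],"jaw": 0.7}
  ]
}}

```text
t: 25.5
tool_pos: [0.5488, -0.0783, 0.4117]
orientation: [-3.14, 0.104, 0.005]
force: [-0.6, 0.2, -1.1]
opening: 0.0521
gripper_force: 20.0
```

```bash
python3 -c "
from h import *
plan(*sh(-.03,-.079),.118,psi=1.504)"
```

```text
slide [  1.4   1.3 126.7] dr [-0.     0.003  0.001] psi -1.638 q6 end 1.4 t 25.5 q6 1.4
```

Emit:
{"api": "servo_tool", "payload": {
  "increments": [
    {"slide": [0,1,30],"dr": [0,0,0],"jaw": 0.7},
    {"slide": [0,1,60],"dr": [0,0,0],"jaw": 0.7},
    {"slide": [0,1,90],"dr": [0,0,0],"jaw": 0.7},
    {"slide": [0,1,110],"dr": [0,0,0],"jaw": 0.7},
    {"slide": [0,1,120],"dr": [0,0,0],"jaw": 0.7},
    {"slide": [0,1,126],"dr": [0,0,0],"jaw": 0.7},
    {"slide": [0,1,126],"dr": [0,0,0],"jaw": 0.7},
    {"slide": [0,1,126],"dr": [0,0,0],"jaw": 0.7},
    {"slide": [0,1,126],"dr": [0,0,0],"jaw": 0.4},
    {"slide": [0,1,126],"dr": [0,0,0],"jaw": 0.3},
    {"slide": [0,1,126],"dr": [0,0,0],"jaw": 0.25},
    {"slide": [0,1,126],"dr": [0,0,0],"jaw": 0.25},
    {"slide": [0,1,100],"dr": [0,0,0],"jaw": 0.25},
    {"slide": [0,1,60],"dr": [0,0,0],"jaw": 0.2},
    {"slide": [0,1,20],"dr": [0,0,0],"jaw": 0},
    {"slide": [0,1,-10],"dr": [0,0,0],"jaw": 0},
    {"slide": [0,1,-10],"dr": [0,0,0],"jaw": 0}
  ]
}}

```text
t: 27.2
tool_pos: [0.5502, -0.0797, 0.43]
orientation: [3.138, -0.105, 0.015]
force: [0.9, 0.0, 0.3]
opening: 0.0917
gripper_force: 0.0
```

```bash
python3 jars.py|grep ' 0\.06'; python3 -c "
from h import *
plan(.63,.311,.24,psi=1.504)"
```

```text
jar? [225.8 169.5] [ 17  17 203] z 0.066 [0.6299 0.3088] cloud [0.63  0.309]
jar? [219.  237.2] [ 17  17 222] z 0.066 [0.4137 0.3192] cloud [0.414 0.319]
slide [  53.8 -395.1   19.9] dr [-9.000e-03 -2.000e-03  3.141e+00] psi 1.504 q6 end -1.14 t 27.2 q6 1.4
```

Emit:
{"api": "servo_tool", "payload": {
  "increments": [
    {"slide": [54,-395,20],"dr": [0,0,0],"jaw": 0},
    {"slide": [54,-395,20],"dr": [0,0,0],"jaw": 0},
    {"slide": [54,-395,20],"dr": [0,0,0],"jaw": 0},
    {"slide": [54,-395,20],"dr": [0,0,0],"jaw": 0},
    {"slide": [54,-395,20],"dr": [0,0,0],"jaw": 0},
    {"slide": [54,-395,20],"dr": [0,0,0],"jaw": 0},
    {"slide": [54,-395,20],"dr": [0,0,0],"jaw": 0},
    {"slide": [54,-395,20],"dr": [0,0,0],"jaw": 0},
    {"slide": [54,-395,20],"dr": [0,0,0],"jaw": 0},
    {"slide": [54,-395,20],"dr": [0,0,0],"jaw": 0},
    {"slide": [54,-395,20],"dr": [0,0,0],"jaw": 0},
    {"slide": [54,-395,20],"dr": [0,0,0],"jaw": 0}
  ]
}}

```text
t: 28.45
tool_pos: [0.6297, 0.3095, 0.4039]
orientation: [3.14, -0.108, 0.0]
force: [0.7, -0.6, 1.4]
opening: 0.0934
gripper_force: 0.0
```

```bash
python3 jars.py|grep ' 0\.'; python3 -c "
from h import *
plan(.63,.311,.056,psi=1.504)"
```

```text
jar? [521.   80.5] [ 22  19 227] z 0.096 [ 0.9174 -0.6395] cloud [ 0.918 -0.64 ]
jar? [520.7 109.3] [ 13  14 105] z 0.081 [ 0.8253 -0.6377] cloud [ 0.825 -0.638]
jar? [523.2 133.8] [ 16  16 138] z 0.096 [ 0.7366 -0.6291] cloud [ 0.737 -0.629]
jar? [226.7 169. ] [ 14  16 155] z 0.066 [0.6317 0.3059] cloud [0.632 0.306]
jar? [336.3 232.7] [ 39   9 164] z 0.125 [ 0.4226 -0.0412] cloud [ 0.424 -0.042]
slide [ 1.000e-01 -1.500e+00  1.812e+02] dr [-1.000e-03  0.000e+00  3.139e+00] psi 1.504 q6 end -1.12 t 28.5 q6 2.02
```

Emit:
{"api": "servo_tool", "payload": {
  "increments": [
    {"slide": [0,-1,45],"dr": [0,0,0],"jaw": 0},
    {"slide": [0,-1,90],"dr": [0,0,0],"jaw": 0},
    {"slide": [0,-1,130],"dr": [0,0,0],"jaw": 0},
    {"slide": [0,-1,160],"dr": [0,0,0],"jaw": 0},
    {"slide": [0,-1,176],"dr": [0,0,0],"jaw": 0.1},
    {"slide": [0,-1,181],"dr": [0,0,0],"jaw": 0.3},
    {"slide": [0,-1,181],"dr": [0,0,0],"jaw": 0.5},
    {"slide": [0,-1,181],"dr": [0,0,0],"jaw": 0.7},
    {"slide": [0,-1,181],"dr": [0,0,0],"jaw": 0.7},
    {"slide": [0,-1,181],"dr": [0,0,0],"jaw": 0.7},
    {"slide": [0,-1,181],"dr": [0,0,0],"jaw": 0.7},
    {"slide": [0,-1,181],"dr": [0,0,0],"jaw": 0.7},
    {"slide": [0,-1,181],"dr": [0,0,0],"jaw": 0.7},
    {"slide": [0,-1,160],"dr": [0,0,0],"jaw": 0.7},
    {"slide": [0,-1,120],"dr": [0,0,0],"jaw": 0.7},
    {"slide": [0,-1,80],"dr": [0,0,0],"jaw": 0.7},
    {"slide": [0,-1,40],"dr": [0,0,0],"jaw": 0.7},
    {"slide": [0,-1,5],"dr": [0,0,0],"jaw": 0.7},
    {"slide": [0,-1,-10],"dr": [0,0,0],"jaw": 0.7},
    {"slide": [0,-1,-10],"dr": [0,0,0],"jaw": 0.7}
  ]
}}

```text
t: 30.5
tool_pos: [0.63, 0.3122, 0.4169]
orientation: [-3.138, 0.105, -0.007]
force: [-0.2, -0.3, -2.0]
opening: 0.0518
gripper_force: 20.0
```

```bash
python3 -c "
from h import *
plan(*sh(.049,.079),.25,psi=1.504); s=read_state(); print(s['opening'],s['gripper_force'])"
```

```text
slide [ 25.2 238.3  -0.5] dr [-0.007  0.004  3.141] psi 1.504 q6 end -1.46 t 30.5 q6 2.03
0.05178244175110706 19.999828934669495
```

Emit:
{"api": "servo_tool", "payload": {
  "increments": [
    {"slide": [5,40,0],"dr": [0,0,0],"jaw": 0.7},
    {"slide": [10,80,0],"dr": [0,0,0],"jaw": 0.7},
    {"slide": [15,120,0],"dr": [0,0,0],"jaw": 0.7},
    {"slide": [20,160,0],"dr": [0,0,0],"jaw": 0.7},
    {"slide": [25,200,0],"dr": [0,0,0],"jaw": 0.7},
    {"slide": [25,225,0],"dr": [0,0,0],"jaw": 0.7},
    {"slide": [25,238,0],"dr": [0,0,0],"jaw": 0.7},
    {"slide": [25,238,0],"dr": [0,0,0],"jaw": 0.7},
    {"slide": [25,238,0],"dr": [0,0,0],"jaw": 0.7},
    {"slide": [25,238,0],"dr": [0,0,0],"jaw": 0.7}
  ]
}}

```text
t: 31.5
tool_pos: [0.6385, 0.0744, 0.4131]
orientation: [-3.139, 0.103, 0.001]
force: [0.1, 0.1, -1.9]
opening: 0.0518
gripper_force: 20.0
```

```bash
python3 -c "
from h import *
plan(*sh(.049,.079),.118,psi=1.504)"
```

```text
slide [  0.9   1.6 128.1] dr [-1.00e-03 -1.00e-03 -3.14e+00] psi 1.504 q6 end -1.47 t 31.5 q6 1.67
```

Emit:
{"api": "servo_tool", "payload": {
  "increments": [
    {"slide": [0,1.5,30],"dr": [0,0,0],"jaw": 0.7},
    {"slide": [0,1.5,60],"dr": [0,0,0],"jaw": 0.7},
    {"slide": [0,1.5,90],"dr": [0,0,0],"jaw": 0.7},
    {"slide": [0,1.5,110],"dr": [0,0,0],"jaw": 0.7},
    {"slide": [0,1.5,121],"dr": [0,0,0],"jaw": 0.7},
    {"slide": [0,1.5,128],"dr": [0,0,0],"jaw": 0.7},
    {"slide": [0,1.5,128],"dr": [0,0,0],"jaw": 0.7},
    {"slide": [0,1.5,128],"dr": [0,0,0],"jaw": 0.7},
    {"slide": [0,1.5,128],"dr": [0,0,0],"jaw": 0.4},
    {"slide": [0,1.5,128],"dr": [0,0,0],"jaw": 0.3},
    {"slide": [0,1.5,128],"dr": [0,0,0],"jaw": 0.25},
    {"slide": [0,1.5,128],"dr": [0,0,0],"jaw": 0.25},
    {"slide": [0,1.5,100],"dr": [0,0,0],"jaw": 0.25},
    {"slide": [0,1.5,60],"dr": [0,0,0],"jaw": 0.2},
    {"slide": [0,1.5,20],"dr": [0,0,0],"jaw": 0},
    {"slide": [0,1.5,-10],"dr": [0,0,0],"jaw": 0},
    {"slide": [0,1.5,-10],"dr": [0,0,0],"jaw": 0}
  ]
}}

```text
t: 33.2
tool_pos: [0.6394, 0.0713, 0.4307]
orientation: [-3.139, 0.106, -0.016]
force: [-0.4, -0.2, 1.1]
opening: 0.0915
gripper_force: 0.0
```

```bash
python3 jars.py|grep ' 0\.'; python3 -c "
from h import *
plan(.414,.321,.22,psi=1.504)"
```

```text
jar? [521.   80.2] [ 21  18 218] z 0.096 [ 0.9181 -0.6397] cloud [ 0.918 -0.64 ]
jar? [522.8 133.7] [ 15  16 126] z 0.096 [ 0.7368 -0.6279] cloud [ 0.737 -0.628]
jar? [219.  237.2] [ 17  17 223] z 0.066 [0.4138 0.3192] cloud [0.414 0.319]
slide [-241.6 -234.    39.1] dr [-1.000e-02  1.000e-03  3.141e+00] psi 1.504 q6 end -0.92 t 33.2 q6 1.67
```

Emit:
{"api": "servo_tool", "payload": {
  "increments": [
    {"slide": [-241,-234,38],"dr": [0,0,0],"jaw": 0},
    {"slide": [-241,-234,38],"dr": [0,0,0],"jaw": 0},
    {"slide": [-241,-234,38],"dr": [0,0,0],"jaw": 0},
    {"slide": [-241,-234,38],"dr": [0,0,0],"jaw": 0},
    {"slide": [-241,-234,38],"dr": [0,0,0],"jaw": 0},
    {"slide": [-241,-234,38],"dr": [0,0,0],"jaw": 0},
    {"slide": [-241,-234,38],"dr": [0,0,0],"jaw": 0},
    {"slide": [-241,-234,38],"dr": [0,0,0],"jaw": 0},
    {"slide": [-241,-234,38],"dr": [0,0,0],"jaw": 0},
    {"slide": [-241,-234,38],"dr": [0,0,0],"jaw": 0},
    {"slide": [-241,-234,38],"dr": [0,0,0],"jaw": 0}
  ]
}}

```text
t: 34.35
tool_pos: [0.4146, 0.32, 0.3855]
orientation: [3.139, -0.108, -0.0]
force: [0.1, -1.0, -0.5]
opening: 0.093
gripper_force: 0.0
```

```bash
python3 jars.py|grep ' 0\.';python3 -c "
from h import *
plan(.414,.321,.056,psi=1.504)
im,d=snap('scene'); 
a=cv2.resize(im[120:300,220:440],None,fx=3.3,fy=3.3,interpolation=cv2.INTER_CUBIC)
cv2.imwrite('pics/j1.png',np.clip(a*1.5,0,255).astype(np.uint8)[:,:,::-1])"
```

```text
jar? [521.   80.4] [ 21  18 223] z 0.097 [ 0.9175 -0.6395] cloud [ 0.918 -0.64 ]
jar? [523.1 133.9] [ 15  16 133] z 0.096 [ 0.7363 -0.6285] cloud [ 0.736 -0.629]
jar? [335.2 232.5] [ 34   9 146] z 0.126 [ 0.4228 -0.038 ] cloud [ 0.424 -0.038]
slide [ -0.7  -0.9 162.6] dr [ 0.    -0.     3.139] psi 1.504 q6 end -0.94 t 34.4 q6 2.2
```

View pics/j1.png

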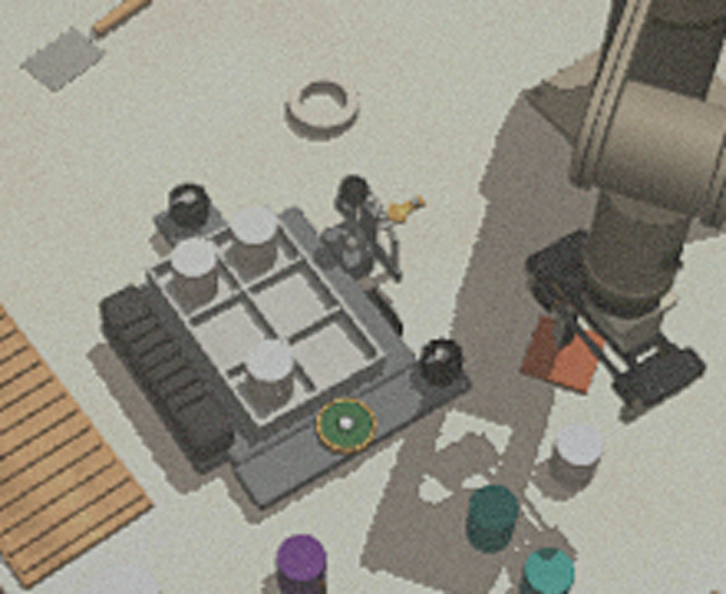

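Emit:
{"api": "servo_tool", "payload": {
  "increments": [
    {"slide": [-0.5,-1,45],"dr": [0,0,0],"jaw": 0},
    {"slide": [-0.5,-1,90],"dr": [0,0,0],"jaw": 0},
    {"slide": [-0.5,-1,125],"dr": [0,0,0],"jaw": 0},
    {"slide": [-0.5,-1,150],"dr": [0,0,0],"jaw": 0},
    {"slide": [-0.5,-1,160],"dr": [0,0,0],"jaw": 0.1},
    {"slide": [-0.5,-1,163],"dr": [0,0,0],"jaw": 0.3},
    {"slide": [-0.5,-1,163],"dr": [0,0,0],"jaw": 0.5},
    {"slide": [-0.5,-1,163],"dr": [0,0,0],"jaw": 0.7},
    {"slide": [-0.5,-1,163],"dr": [0,0,0],"jaw": 0.7},
    {"slide": [-0.5,-1,163],"dr": [0,0,0],"jaw": 0.7},
    {"slide": [-0.5,-1,163],"dr": [0,0,0],"jaw": 0.7},
    {"slide": [-0.5,-1,163],"dr": [0,0,0],"jaw": 0.7},
    {"slide": [-0.5,-1,140],"dr": [0,0,0],"jaw": 0.7},
    {"slide": [-0.5,-1,100],"dr": [0,0,0],"jaw": 0.7},
    {"slide": [-0.5,-1,60],"dr": [0,0,0],"jaw": 0.7},
    {"slide": [-0.5,-1,20],"dr": [0,0,0],"jaw": 0.7},
    {"slide": [-0.5,-1,-20],"dr": [0,0,0],"jaw": 0.7},
    {"slide": [-0.5,-1,-32],"dr": [0,0,0],"jaw": 0.7},
    {"slide": [-0.5,-1,-32],"dr": [0,0,0],"jaw": 0.7},
    {"slide": [-0.5,-1,-32],"dr": [0,0,0],"jaw": 0.7}
  ]
}}

```text
t: 36.45
tool_pos: [0.4129, 0.3218, 0.4156]
orientation: [3.138, -0.105, -0.003]
force: [-0.4, -0.6, -2.9]
opening: 0.0519
gripper_force: 20.0
```

```bash
python3 -c "
from h import *
plan(*sh(-.03,.079),.25,psi=1.504); s=read_state(); print(s['opening'],s['gripper_force'])"
```

```text
slide [163.5 233.3  -1.4] dr [ 3.000e-03 -3.000e-03  3.141e+00] psi 1.504 q6 end -1.46 t 36.5 q6 2.2
0.05190684033130313 19.99984234571457
```

Emit:
{"api": "servo_tool", "payload": {
  "increments": [
    {"slide": [28,40,0],"dr": [0,0,0],"jaw": 0.7},
    {"slide": [56,80,0],"dr": [0,0,0],"jaw": 0.7},
    {"slide": [84,120,0],"dr": [0,0,0],"jaw": 0.7},
    {"slide": [112,160,0],"dr": [0,0,0],"jaw": 0.7},
    {"slide": [140,200,0],"dr": [0,0,0],"jaw": 0.7},
    {"slide": [156,223,0],"dr": [0,0,0],"jaw": 0.7},
    {"slide": [163.5,233,0],"dr": [0,0,0],"jaw": 0.7},
    {"slide": [163.5,233,0],"dr": [0,0,0],"jaw": 0.7},
    {"slide": [163.5,233,0],"dr": [0,0,0],"jaw": 0.7},
    {"slide": [163.5,233,0],"dr": [0,0,0],"jaw": 0.7}
  ]
}}

```text
t: 37.45
tool_pos: [0.5601, 0.08, 0.4171]
orientation: [-3.14, 0.103, 0.002]
force: [-0.7, -0.0, -2.0]
opening: 0.0515
gripper_force: 20.0
```

```bash
python3 -c "
from h import *
plan(*sh(-.03,.079),.118,psi=1.504)"
```

```text
slide [  0.5   2.  132.1] dr [-2.00e-03 -0.00e+00 -3.14e+00] psi 1.504 q6 end -1.46 t 37.5 q6 1.69
```

Emit:
{"api": "servo_tool", "payload": {
  "increments": [
    {"slide": [0,2,35],"dr": [0,0,0],"jaw": 0.7},
    {"slide": [0,2,70],"dr": [0,0,0],"jaw": 0.7},
    {"slide": [0,2,100],"dr": [0,0,0],"jaw": 0.7},
    {"slide": [0,2,118],"dr": [0,0,0],"jaw": 0.7},
    {"slide": [0,2,126],"dr": [0,0,0],"jaw": 0.7},
    {"slide": [0,2,132],"dr": [0,0,0],"jaw": 0.7},
    {"slide": [0,2,132],"dr": [0,0,0],"jaw": 0.7},
    {"slide": [0,2,132],"dr": [0,0,0],"jaw": 0.7},
    {"slide": [0,2,132],"dr": [0,0,0],"jaw": 0.4},
    {"slide": [0,2,132],"dr": [0,0,0],"jaw": 0.3},
    {"slide": [0,2,132],"dr": [0,0,0],"jaw": 0.25},
    {"slide": [0,2,132],"dr": [0,0,0],"jaw": 0.25},
    {"slide": [0,2,105],"dr": [0,0,0],"jaw": 0.25},
    {"slide": [0,2,65],"dr": [0,0,0],"jaw": 0.2},
    {"slide": [0,2,25],"dr": [0,0,0],"jaw": 0},
    {"slide": [0,2,-10],"dr": [0,0,0],"jaw": 0},
    {"slide": [0,2,-10],"dr": [0,0,0],"jaw": 0}
  ]
}}

```text
t: 39.15
tool_pos: [0.5617, 0.0766, 0.4348]
orientation: [-3.139, 0.106, -0.016]
force: [1.1, 0.5, 1.3]
opening: 0.0912
gripper_force: 0.0
```

```bash
python3 -c "
from h import *
b=sh(-.135,-.04); print('ball',b)
plan(*sh(-.135,-.11),.26,psi=1.504)"
```

```text
ball [ 0.4476249  -0.03367202]
slide [-106.5  187.7    6.4] dr [-0.001 -0.01  -0.   ] psi -1.638 q6 end 1.32 t 39.1 q6 1.68
```

Emit:
{"api": "servo_tool", "payload": {
  "increments": [
    {"slide": [-20,50,0],"dr": [0,0,0],"jaw": 0.5},
    {"slide": [-40,100,0],"dr": [0,0,0],"jaw": 1},
    {"slide": [-60,140,0],"dr": [0,0,0],"jaw": 1},
    {"slide": [-106,188,0],"dr": [0,0,0],"jaw": 1},
    {"slide": [-106,188,0],"dr": [0,0,0],"jaw": 1},
    {"slide": [-106,188,0],"dr": [0,0,0],"jaw": 1},
    {"slide": [-106,188,0],"dr": [0,0,0],"jaw": 1},
    {"slide": [-106,188,0],"dr": [0,0,0],"jaw": 1},
    {"slide": [-106,188,0],"dr": [0,0,0],"jaw": 1},
    {"slide": [-106,188,0],"dr": [0,0,0],"jaw": 1}
  ]
}}

```text
t: 40.15
tool_pos: [0.4427, -0.1032, 0.4275]
orientation: [-3.14, 0.103, 0.001]
force: [0.0, -1.2, -0.4]
opening: 0.0176
gripper_force: 0.0
```

```bash
python3 lev.py; python3 - <<'E'
from h import *
plan(*sh(-.135,-.11),.157,psi=1.504); print(read_state()['opening'])
im,d=snap('scene'); im2,_=snap('top')
a=cv2.resize(im[150:290,240:380],None,fx=4,fy=4,interpolation=cv2.INTER_CUBIC)
cv2.imwrite('pics/j2.png',np.clip(a*1.6,0,255).astype(np.uint8)[:,:,::-1])
C=cloud('scene',d); m=(C[...,2]>.115)&(C[...,2]<.14)&(im.min(2)>70); m[:,340:]=0
k,l,s,c=cv2.connectedComponentsWithStats(m.astype(np.uint8))
for i in range(1,k):
    if s[i,4]>40:
        P=C[l==i].mean(0); print(s[i,4],P.round(3))
E
```

```text
top disc [0.5944 0.1467] R 0.0273 bub px [276.74 181.42] bub [0.5947 0.1467] off in shaker mm [0.23 0.06]
scene disc [0.5946 0.1504] R 0.0268 bub px [324.37 247.62] bub [0.5942 0.1488] off in shaker mm [-0.35 -1.59]
slide [  0.7  -0.5 103.8] dr [ 0.    -0.    -0.001] psi -1.638 q6 end 1.3 t 40.8 q6 1.29
0.0003346351913562895
843 [ 0.31  -0.649  0.129]
122 [ 0.551 -0.079  0.125]
126 [ 0.63  -0.083  0.125]
141 [0.563 0.078 0.125]
150 [0.64  0.073 0.125]
```

View pics/j2.png

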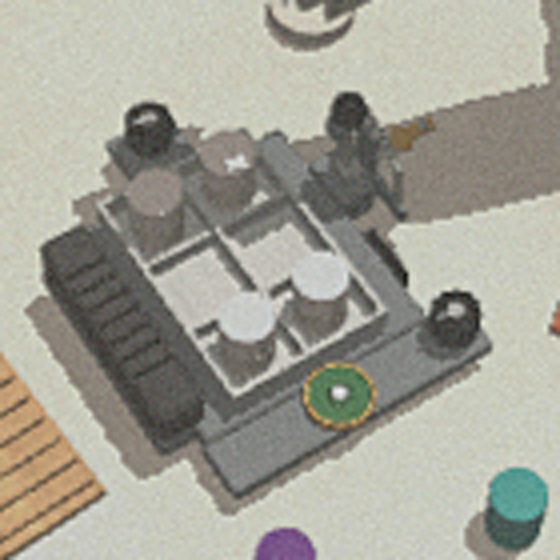

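Emit:
{"api": "servo_tool", "payload": {
  "increments": [
    {"slide": [1,0,45],"dr": [0,0,0],"jaw": 1},
    {"slide": [1,0,85],"dr": [0,0,0],"jaw": 1},
    {"slide": [1,0,104],"dr": [0,0,0],"jaw": 1},
    {"slide": [1,0,104],"dr": [0,0,0],"jaw": 1},
    {"slide": [1,-15,104],"dr": [0,0,0],"jaw": 1},
    {"slide": [1,-25,104],"dr": [0,0,0],"jaw": 1},
    {"slide": [1,-32,104],"dr": [0,0,0],"jaw": 1},
    {"slide": [1,-38,104],"dr": [0,0,0],"jaw": 1},
    {"slide": [1,-44,104],"dr": [0,0,0],"jaw": 1},
    {"slide": [1,-50,104],"dr": [0,0,0],"jaw": 1},
    {"slide": [1,-56,104],"dr": [0,0,0],"jaw": 1},
    {"slide": [1,-62,105],"dr": [0,0,0],"jaw": 1},
    {"slide": [1,-68,106],"dr": [0,0,0],"jaw": 1},
    {"slide": [1,-73,107],"dr": [0,0,0],"jaw": 1},
    {"slide": [1,-78,108],"dr": [0,0,0],"jaw": 1},
    {"slide": [1,-78,108],"dr": [0,0,0],"jaw": 1}
  ]
}}

```text
t: 42.45
tool_pos: [0.4483, -0.0255, 0.3193]
orientation: [-3.139, 0.104, 0.001]
force: [-0.2, -0.1, 0.3]
opening: 0.0007
gripper_force: 0.0
```

```bash
python3 -c "
from h import *
print(read_state()['force'],read_state()['wrist_torque']); plan(*sh(-.135,-.11),.26,psi=1.504)"
```

```text
[-0.16269016 -0.06158675  0.33647667] [ 0.00789013  0.20766541 -0.00740879]
slide [  -0.3   78.2 -107.8] dr [-0.     0.001  0.   ] psi -1.638 q6 end 1.29 t 42.5 q6 1.47
```

No force left, so the lever probably snapped over. Next: back off right, up, and look.

Emit:
{"api": "servo_tool", "payload": {
  "increments": [
    {"slide": [0,20,0],"dr": [0,0,0],"jaw": 1},
    {"slide": [0,55,0],"dr": [0,0,0],"jaw": 1},
    {"slide": [0,80,-20],"dr": [0,0,0],"jaw": 1},
    {"slide": [0,100,-60],"dr": [0,0,0],"jaw": 1},
    {"slide": [0,130,-100],"dr": [0,0,0],"jaw": 1},
    {"slide": [0,160,-120],"dr": [0,0,0],"jaw": 1},
    {"slide": [0,200,-120],"dr": [0,0,0],"jaw": 1},
    {"slide": [0,220,-120],"dr": [0,0,0],"jaw": 1},
    {"slide": [0,220,-120],"dr": [0,0,0],"jaw": 1},
    {"slide": [0,220,-120],"dr": [0,0,0],"jaw": 1}
  ]
}}

```text
t: 43.45
tool_pos: [0.4335, -0.2457, 0.4394]
orientation: [-3.139, 0.107, 0.001]
force: [0.3, -0.1, 0.3]
opening: 0.0006
gripper_force: 0.0
```

```bash
python3 lev.py; python3 - <<'E'
from h import *
im,d=snap('scene'); im2,d2=snap('top')
a=cv2.resize(im[150:290,240:380],None,fx=2.8,fy=2.8,interpolation=cv2.INTER_CUBIC); b=cv2.resize(im2[140:270,260:390],(392,392),interpolation=cv2.INTER_CUBIC)
cv2.imwrite('pics/end.png',np.clip(np.hstack([a,b])*1.6,0,255).astype(np.uint8)[:,:,::-1])
C=cloud('top',d2); m=(C[...,2]>.13)&(im2.max(2)<60); m[:,:290]=0;m[:,380:]=0;m[:200]=0;m[250:]=0
if m.any():
    w=C[m].mean(0)[:2]-SH[:2]; c,s=np.cos(SH[2]),np.sin(SH[2]); print('ball shaker',m.sum(),(c*w[0]+s*w[1]).round(3),(-s*w[0]+c*w[1]).round(3),C[m][:,2].max().round(3),'expect y +0.0055')
E
```

```text
top disc [0.5944 0.1466] R 0.0275 bub px [276.75 181.43] bub [0.5947 0.1467] off in shaker mm [0.22 0.14]
scene disc [0.5946 0.1504] R 0.0268 bub px [324.37 247.63] bub [0.5942 0.1488] off in shaker mm [-0.25 -1.62]
ball shaker 102 -0.139 0.002 1.209 expect y +0.0055
```

View pics/end.png

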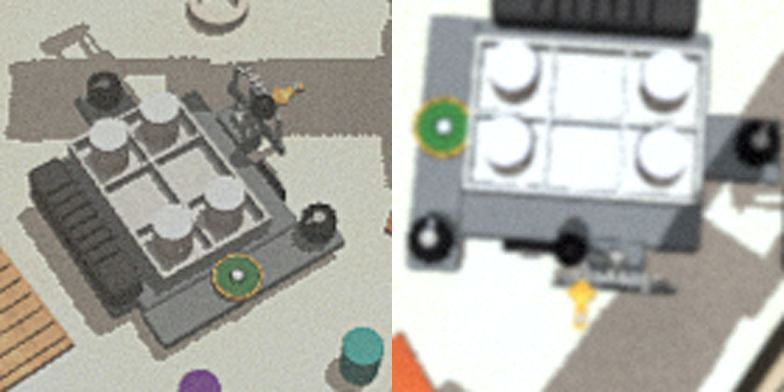

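```bash
python3 -c "
from plant import *
print(close_job())"
```

```text
the job is handed in; nothing more can be done
None
```

The job is handed in, with no score reported back. In the last images the bubble sat inside the ring, all four glaze jars stood upright in the carrier's corner cells, and the drive lever leaned into the left notch that the pointer marks.

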